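Fetch the espresso cup from behind the spices

TASK

Coffee is nearly ready and the espresso cup is stuck behind the spices in the wooden caddy. Take out the two things standing in front of the cup and stand them on the dark wooden board, then stand the cup upright in the middle of the top saucer. Finally put the two things back in the caddy, each upright in the very place it came from, and leave everything else where it is.

Things in the scene. Friction and masses are not known exactly. Their poses are not given: they have to be found in the camera images.
- caddy: Open tray of light wood, fixed, 160 (x, depth) x 212 (y) mm; origin: centre of underside, +x to its back wall, yaw up to 0.2. Floor 8 thick; walls 34 high, back 60. Low fins (to z = 18) at y = +/-33 part three front places: x = -40; y = 66, 0, -66. The rear is open. The cup's bowl stands close behind the gap between two front things: a gripper has hardly room at it until both are out.
- side_board: Dark wooden board lying flat, fixed, 210 (its x) x 120 (its y) x 12 mm, a small dark dot near its -x end. Origin: centre of its underside; top at z = 12 mm. The side area: two things fit on it, 100 mm apart along its x. It lies left or right of the caddy.
- grinder: Wooden pepper grinder, a plain upright cylinder 49 mm across, 130 mm tall, 0.2 kg. Origin: centre of its underside, z up.
- yellow_jar: Glass spice jar with a yellow cap and a dark label, round, 45 mm across, 102 mm tall, cap 43 mm across from 81 to 102 mm, 0.11 kg. Origin: centre of its underside, z up.
- dark_jar: Glass spice jar with a dark brown, nearly black cap with a green print on top, and a green and white label, round, 44 mm across, 101 mm tall, cap 44 mm across from 80 to 101 mm, 0.11 kg. Origin: centre of its underside, z up.
- cup: White espresso cup, reddish inside, hollow, 51 mm tall, 0.12 kg, at the rear of the caddy. Origin: at its underside, centre of the outline with handle. The bowl is centred 10 mm from it toward the cup's +y: 62 mm across at the rim, foot 43 mm. The handle, 11 mm thick, reaches 43 mm toward -y (caddy's -y within 0.15 rad). Grip the bowl along the cup's x, TCP 40 mm above the underside.
- vial: Small glass vial with a light grey cap, 25 mm across, 79 mm tall, standing at the rear of the caddy beside the cup. Stays where it is. Origin: centre of its underside.
- saucers: Stack of four white saucers with a blue line, loose, 132 mm across, 42 mm tall, 0.59 kg. Origin: centre of its underside. The flat well of the top saucer is 33 mm above the origin and about 72 mm across inside a low rising rim. Lies to the left or right of the caddy, on the other side from the board.
- sugar: White and blue painted sugar pot with a lid and two handles, 115 x 152 x 128 mm, loose, behind on the left. Bystander. Origin: centre of its underside.
- coffee: Glass coffee jar with a red cap, 82 mm across, 154 mm tall, loose, behind on the right. Bystander. Origin: centre of its underside.
Mind the look-alikes: they are no part of the job. Leave any purple look-alike of the yellow_jar alone.

How it is judged:
On the way, in this order (a step that is already met when the one before it is completed fails the run):
1. two of the front things stand upright on the dark board, let go ((((x of grinder in the frame of side_board between -0.1 and 0.1 m and y of grinder in the frame of side_board between -0.058 and 0.058 m and height (world z) of grinder between 0.009 and 0.016 m and angle between grinder's own z axis and vertical below 0.1 rad and contact force between the fingers and grinder below 0.3 N) and (x of yellow_jar in the frame of side_board between -0.1 and 0.1 m and y of yellow_jar in the frame of side_board between -0.058 and 0.058 m and height (world z) of yellow_jar between 0.009 and 0.016 m and angle between yellow_jar's own z axis and vertical below 0.1 rad and contact force between the fingers and yellow_jar below 0.3 N)) or ((x of grinder in the frame of side_board between -0.1 and 0.1 m and y of grinder in the frame of side_board between -0.058 and 0.058 m and height (world z) of grinder between 0.009 and 0.016 m and angle between grinder's own z axis and vertical below 0.1 rad and contact force between the fingers and grinder below 0.3 N) and (x of dark_jar in the frame of side_board between -0.1 and 0.1 m and y of dark_jar in the frame of side_board between -0.058 and 0.058 m and height (world z) of dark_jar between 0.009 and 0.016 m and angle between dark_jar's own z axis and vertical below 0.1 rad and contact force between the fingers and dark_jar below 0.3 N)) or ((x of yellow_jar in the frame of side_board between -0.1 and 0.1 m and y of yellow_jar in the frame of side_board between -0.058 and 0.058 m and height (world z) of yellow_jar between 0.009 and 0.016 m and angle between yellow_jar's own z axis and vertical below 0.1 rad and contact force between the fingers and yellow_jar below 0.3 N) and (x of dark_jar in the frame of side_board between -0.1 and 0.1 m and y of dark_jar in the frame of side_board between -0.058 and 0.058 m and height (world z) of dark_jar between 0.009 and 0.016 m and angle between dark_jar's own z axis and vertical below 0.1 rad and contact force between the fingers and dark_jar below 0.3 N)))), for 0.2 s.
2. the cup stands upright in the well of the top saucer, let go (x of saucers in the frame of cup between -0.013 and 0.013 m and y of saucers in the frame of cup between -0.003 and 0.023 m and height (world z) of cup between 0.029 and 0.0365 m and angle between cup's own z axis and vertical below 0.08 rad and contact force between the fingers and cup below 0.3 N and linear speed of cup below 0.02 m/s), for 0.2 s.
At the end, for the whole second after the job is handed in: The cup stands upright in the well of the top saucer, its bowl within 13 mm of the saucer's centre each way; grinder, yellow-capped jar, dark-capped jar and glass vial each stand upright within 15 mm of where they stood at the start; all let go and at rest (all of step 2 and distance of each of grinder, yellow_jar, dark_jar, vial from where it was at the start of the episode below 0.015 m and angle between each of grinder, yellow_jar, dark_jar, vial's own z axis and vertical below 0.08 rad and linear speed of each of grinder, yellow_jar, dark_jar, vial below 0.02 m/s); the robot touches nothing.
It fails at once if the sugar pot or the coffee jar is pushed by more than 25 mm (distance of any of sugar, coffee from where it was at the start of the episode above 0.025 m).
It fails at once if the saucers are pushed by more than 25 mm (distance of saucers from where it was at the start of the episode above 0.025 m).
It fails at once if the glass vial is moved more than 25 mm (distance of vial from where it was at the start of the episode above 0.025 m).
It fails at once if something is tipped over (angle between any of grinder, yellow_jar, dark_jar, cup, vial's own z axis and vertical above 0.6 rad).
It also fails if it takes over 96 s, if anything falls off the work surface, if the arm or the gripper's body presses on something with over 40 N, if the wrist force passes 120 N, or if a joint passes its speed limit or range.

ROBOT

A 7-joint arm with a two-finger parallel gripper is mounted at the origin on a cart in front of the work surface, level with it; the furniture and walls round the work are solid. World frame = base frame: x ahead of the robot, y to its left, z up, the work surface at z = 0. Lengths are in m, angles in rad, forces in N, time in s.
With the tool pointing down it reaches from about 0.35 to 0.9 m from the base axis. Payload 8.1 kg.
Tool frame: the origin (TCP) lies between the finger pads, 19 mm behind the fingertips; this is the grasp point; z points along the fingers, y is the line along which they close (so a half turn about z gives the same grasp; the last joint's range is limited). The gripper opens to 92 mm and grips with 3 to 60 N. Pads are 19 mm wide; open, the fingers measure 130 mm over their backs; the gripper's body (75 mm by 190 mm) begins 47 mm behind the grasp point.
Start: joints at [1.167, 0.434, 0.025, 1.573, -0.012, 1.134, -0.075], TCP at [0.185, -0.597, 0.246] pointing down, gripper open.
Joint ranges: [-2.62, 2.62], [-0.44, 2.09], [-1.27, 1.32], [0.08, 2.57], [-1.32, 4.46], [0.12, 2], [-2.74, 2.74]. Speed limits (rad/s): [2.22, 2.22, 3.01, 3.01, 3.14, 3.14, 3.14].

INTERFACE

Orientations are given as a rotation vector (axis times angle).
In Python, from cell import readout, cams, workorder, spotter gives the robot as it stands.
- The arm moves only by the tool advance, called after ">>>" as name(argument=value, ...), one argument or row to a line, values as JSON. Schema: {"type":"object","properties":{"increments":{"type":"array","items":{"type":"number"},"minItems":5,"maxItems":50},"grip_n":{"type":"number"},"only":{"type":"string"},"quiet":{"type":"boolean"},"lines":{"type":"string"}},"required":["increments"],"additionalProperties":false}. increments is one flat list of numbers that holds 1 to 10 rows one after another, with no inner brackets; each row has 5 numbers: dx, dy, dz in shares of the most that a row can go, 1 being 50 mm, then a turn about the tool's z in units of 0.25 rad, then the opening from 0.0 (shut) to 1.0 (fully open); each row shifts and turns the commanded pose from where the row before left it, along the tool's axes as they then stand; what a row does not reach is not made up. A row lasts 1/10 s, in which the tool goes at most 0.05 m and 0.15 rad, less where a joint would pass 70% of its speed; a pose out of reach is approached as far as the arm can. The fingers move at their own pace and stop on an object; grip_n is the grip in N (left out, the last holds). Time passes only in rows, so rows that do not move let the fingers close. The tool returns the time, the measured TCP pose, the force, the opening and the grip force at its end. only (a regular expression) keeps the lines of the reply that match it, lines (a string "A,B") keeps lines A to B, and quiet returns only ok. Input that does not fit is refused with a message, and nothing moves.
- readout.observe(): the state, without advancing time (a new reading comes with each control period).
- cams.get_image(name): name is "scene" or "side" or "wrist"; returns a dict with "image" (400x640x3 uint8, blue, green, red), "fx", "fy", "cx", "cy" (pixels), "cam_to_world" (4x4, takes a point from camera to world coordinates); the wrist camera has in their place "mount" (4x4, takes a point from camera to tool coordinates, whose origin is the TCP and whose axes are the flange's). Camera axes: x right, y down, z forward; pixel columns grow to the right and rows downward; lengths in m; the calibration is good to about 2 mm. The wrist camera is an equidistant fisheye: a pixel r from the principal point sees the ray r / f radians off the axis. A picture is of the moment at which its call begins: read the wrist's pose just before it. There is no depth.
- workorder.sign_off(): hands the job in; it is judged then, once.
Trained networks look in a picture, given as the dict that the camera call returned (one of the last four; its "shot" number tells which), for a name from the list of things; names that differ only in an ending like _2 or _b are one class to them, and where a whole thing is asked for, a point or a joint stands for the part that bears it (a point fixed in the world has none). Each returns a list of dicts, best first, with "score" (0 to 1); they miss things now and then, are a little off and sometimes report something else, mostly with a low value. They report only what shows in the picture. A call takes as long as a camera call. They do not tell look-alikes from the thing itself.
- spotter.boxes_of(picture, name): "centre" ([x, y, z] in m, in the coordinates of the camera as it stood for that picture, good to about 4 mm: the middle of the surface that is visible of it).
The state is a dict: "clock": time; "joints": joint angles; "dq": joint speeds; "joint_efforts": joint torques, N m; "position": TCP position; "ee_rot": TCP orientation; "force": force on the tool from outside, world axes, zero at the start; "ft_torque": the same for the moment, N m; "width": opening from 0.0 (shut) to 1.0 (fully open); "gripper_force": force on a finger pad.
Only numpy, scipy, OpenCV 4.12 (cv2) and the standard library are available. Lean on these libraries where they do the work, as an engineer would, in place of code of your own. Each camera call takes 0.05 s, during which the arm holds its last target. There are 200 camera calls.

## Working session

There is one attempt and no reset: what is moved stays moved. The work goes in short steps, Python scripts to look and compute and a tool call to move; the robot and the scene stay as the last step left them, time stands still between calls to the robot, and variables do not carry over. Pictures are saved under pics/ and viewed, at most 14 in all, crops included, and the job is handed in when it is done.

```bash
mkdir -p pics
```

Create h.py:
```python
import numpy as np,cv2
from scipy.spatial.transform import Rotation as R
from cell import readout,cams,workorder,spotter
def toworld(p,pic,st=None):
    if "cam_to_world" in pic: M=np.array(pic["cam_to_world"])
    else:
        T=np.eye(4);T[:3,:3]=R.from_rotvec(st["ee_rot"]).as_matrix();T[:3,3]=st["position"];M=T@np.array(pic["mount"])
    return (M@np.r_[p,1])[:3]
NAMES=["caddy","side_board","grinder","yellow_jar","dark_jar","cup","vial","saucers","sugar","coffee"]
def look(cam,names=NAMES,save=None):
    st=readout.observe();pic=cams.get_image(cam)
    if save: cv2.imwrite(f"pics/{save}.png",pic["image"])
    for n in names:
        for b in spotter.boxes_of(pic,n)[:4]:
            print(cam,n,round(b["score"],2),np.round(toworld(b["centre"],pic,st),3))
    return pic,st
```

Run:
```python
from h import *
s=readout.observe();print({k:np.round(v,3) for k,v in s.items()})
print(R.from_rotvec(s["ee_rot"]).as_matrix().round(3))
for c in("scene","side"):
    p,_=look(c,save=c+"0");print(p["fx"],p["cx"],p["cy"],np.round(p["cam_to_world"],3).tolist())
```

```text
{'clock': np.float64(0.0), 'joints': array([ 1.167,  0.435,  0.025,  1.574, -0.012,  1.134, -0.075]), 'dq': array([ 0.001,  0.001,  0.   ,  0.001,  0.   ,  0.002, -0.001]), 'joint_efforts': array([ 0.0000e+00, -6.6785e+01,  9.8500e-01, -3.1446e+01, -6.1000e-02,
        4.3000e-02,  0.0000e+00]), 'position': array([ 0.185, -0.596,  0.245]), 'ee_rot': array([-3.105e+00, -4.700e-01,  1.000e-03]), 'force': array([-0.022,  1.081,  0.02 ]), 'ft_torque': array([ 0.01 , -0.044, -0.048]), 'gripper_force': np.float64(0.0), 'width': np.float64(0.998)}
[[ 0.955  0.296 -0.001]
 [ 0.296 -0.955  0.001]
 [-0.    -0.002 -1.   ]]
scene caddy 0.68 [0.476 0.085 0.016]
scene caddy 0.52 [0.431 0.315 0.037]
scene yellow_jar 0.86 [0.493 0.094 0.072]
scene yellow_jar 0.8 [0.372 0.066 0.061]
scene yellow_jar 0.63 [ 0.368 -0.018  0.061]
scene yellow_jar 0.33 [ 0.477 -0.032  0.084]
scene dark_jar 0.87 [ 0.476 -0.034  0.085]
scene vial 0.73 [ 0.642 -0.222  0.094]
scene vial 0.5 [ 0.533 -0.032  0.051]
scene saucers 0.74 [0.434 0.317 0.034]
scene saucers 0.41 [0.651 0.277 0.068]
scene saucers 0.23 [ 0.638 -0.219  
[... 361 characters left out ...]
 0.438 -0.344  0.011]
side grinder 0.57 [0.503 0.004 0.114]
side yellow_jar 0.82 [0.402 0.039 0.079]
side yellow_jar 0.62 [ 0.386 -0.046  0.058]
side yellow_jar 0.5 [0.523 0.072 0.083]
side dark_jar 0.83 [ 0.489 -0.063  0.074]
side cup 0.88 [0.56  0.055 0.045]
side cup 0.3 [ 0.439 -0.343  0.011]
side vial 0.75 [ 0.544 -0.046  0.058]
side saucers 0.87 [0.445 0.296 0.036]
side sugar 0.77 [0.682 0.243 0.07 ]
side sugar 0.6 [ 0.489 -0.062  0.071]
side coffee 0.96 [ 0.664 -0.263  0.126]
side coffee 0.22 [ 0.487 -0.064  0.073]
499.8321807801211 325.64851762097277 195.04074986206132 [[0.999, 0.036, -0.012, 0.547], [0.029, -0.536, 0.844, -1.027], [0.024, -0.844, -0.537, 0.693], [0.0, 0.0, 0.0, 1.0]]
```

View pics/scene0.png

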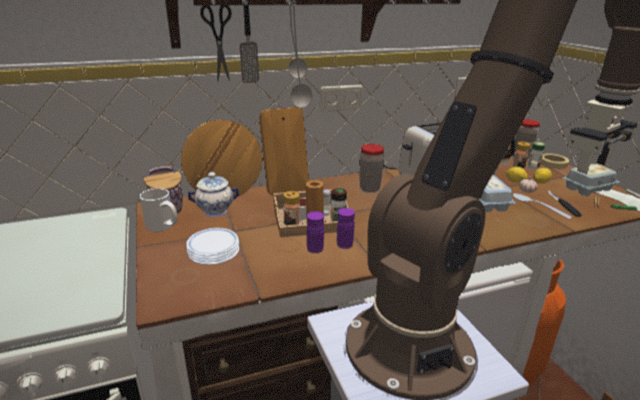

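View pics/side0.png

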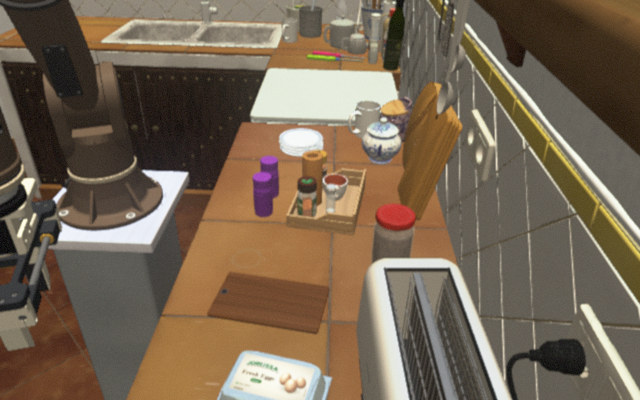

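The scene picture shows two purple look-alikes at about (315,232) and (345,228) in front of the caddy, with yellow, grinder and dark jar behind them. The side picture shows the board at (270,300), the saucers at (301,141), and the cup at (335,185) behind yellow and grinder, with the vial beside it. I'll move the wrist camera over the caddy.

The manual's scale: shifts go in shares of 50 mm and turns go in units of 0.25 rad. Converting my numbers, -0.036 m is -0.72, 0.034 m is 0.68.

>>> advance(
  increments=[0.34,-0.36,-0.4,0,1,0.68,-0.72,-0.4,0,1,0.68,-0.72,-0.4,0,1,0.68,-0.72,-0.4,0,1,0.68,-0.72,-0.4,0,1,0.68,-0.72,-0.4,0,1,0.68,-0.72,-0.2,0,1,0.68,-0.72,0,0,1,0.68,-0.72,0,0,1,0.68,-0.72,0,0,1],
  grip_n=15,
)

```text
clock: 2.1
position: [0.3856, -0.1873, 0.3695]
ee_rot: [3.105, 0.47, 0.001]
force: [1.9, -0.3, -0.0]
width: 0.998
gripper_force: 0.0
```

>>> advance(
  increments=[0.6,-0.6,0,0,1,0.4,-0.4,0,-0.56,1,0,0,0,-0.56,1,0,0,0,-0.56,1,0,0,0,-0.56,1,0,0,0,-0.56,1,0,0,0,-0.56,1,0,0,0,-0.56,1,0,0,0,-0.56,1,0,0,0,0,1],
)

```text
clock: 3.1
position: [0.418, -0.1267, 0.3691]
ee_rot: [2.379, 2.051, -0.0]
force: [-0.1, -0.1, -0.4]
width: 1.001
gripper_force: 0.0
```

Run:
```python
from h import *
p,s=look("wrist",save="w0");print(s["position"],R.from_rotvec(s["ee_rot"]).as_matrix().round(3),s["joints"]);print(p["fx"],p["cx"],p["cy"],np.round(p["mount"],3).tolist())
look("scene",save="s1")
```

```text
wrist caddy 0.86 [ 0.57  -0.01   0.007]
wrist caddy 0.7 [ 0.485 -0.045  0.113]
wrist side_board 0.96 [ 0.434 -0.294  0.011]
wrist grinder 0.72 [0.499 0.017 0.138]
wrist yellow_jar 0.92 [0.507 0.077 0.111]
wrist yellow_jar 0.8 [0.388 0.047 0.096]
wrist yellow_jar 0.62 [ 0.386 -0.026  0.106]
wrist dark_jar 0.78 [ 0.482 -0.049  0.111]
wrist cup 0.64 [0.569 0.044 0.037]
wrist vial 0.88 [ 0.536 -0.034  0.081]
wrist sugar 0.43 [0.5   0.019 0.136]
wrist sugar 0.35 [ 0.432 -0.298  0.013]
wrist coffee 0.79 [ 0.647 -0.212  0.114]
wrist coffee 0.54 [ 0.483 -0.047  0.11 ]
[ 0.41804672 -0.12670819  0.36913384] [[ 0.147  0.989  0.   ]
 [ 0.989 -0.147 -0.   ]
 [-0.     0.    -1.   ]] [ 0.57045939  0.06513125 -0.4197418   1.76506643  0.0275549   1.3169843
 -0.00325265]
309.70691628693146 324.20484107886693 200.80423920599472 [[-0.001, -0.965, -0.261, 0.07], [1.0, -0.001, -0.0, 0.0], [0.0, -0.261, 0.965, -0.139], [0.0, 0.0, 0.0, 1.0]]
scene caddy 0.82 [0.472 0.082 0.018]
scene caddy 0.26 [ 0.528 -0.028  0.051]
scene grinder 0.94 [0.481 0.029 0.109]
scene yellow_jar 0.93 [0.495 0.091 0.072]
scene yellow_jar 0.73 [ 0.368 -0.018  0.061]
scene yellow_jar 0.64 [0.372 0.064 0.061]
scene dark_jar 0.64 [ 0.476 -0.033  0.082]
scene dark_jar 0.21 [0.527 0.038 0.036]
scene cup 0.52 [0.528 0.039 0.042]
scene cup 0.51 [0.475 0.082 0.017]
scene vial 0.62 [0.65  0.278 0.069]
scene vial 0.48 [ 0.53  -0.031  0.052]
scene saucers 0.82 [0.435 0.314 0.036]
scene saucers 0.54 [0.649 0.279 0.071]
scene sugar 0.6 [0.645 0.277 0.07 ]
scene coffee 0.76 [ 0.644 -0.224  0.095]
```

View pics/w0.png

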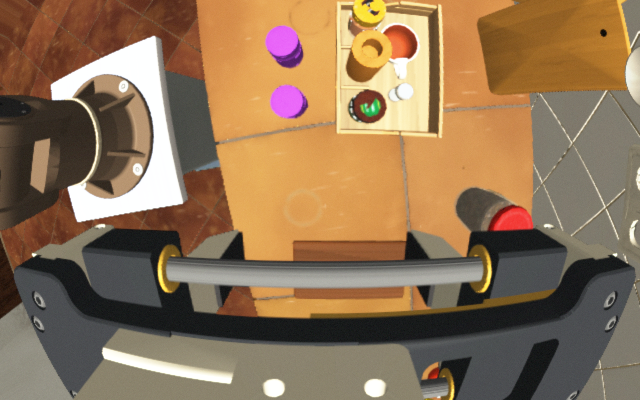

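The wrist picture shows yellow (369,10), grinder (371,50), dark jar (368,106), vial (400,92) and the cup bowl (400,42) behind the yellow/grinder gap. The board is at (350,268). I'll centre over the caddy for a precise fit and take the board corners from the side camera.

>>> advance(
  increments=[0.4,0.12,0,0,1,0.8,0.24,0,0,1,0.8,0.24,0,0,1,0.8,0.24,0,0,1,0.4,0.1,0,0,1,0,0,0,0,1,0,0,0,0,1],
)

```text
clock: 4.9
position: [0.4885, 0.0243, 0.3688]
ee_rot: [-2.381, -2.049, 0.001]
force: [-1.7, -0.7, 0.7]
width: 1.003
gripper_force: 0.0
```

Run:
```python
from h import *
p,s=look("wrist",save="w1");print(s["position"],R.from_rotvec(s["ee_rot"]).as_matrix().round(3))
np.savez("w1.npz",pos=s["position"],rot=s["ee_rot"])
im=cv2.imread("pics/side0.png")[260:340,195:345];a=cv2.resize(im,None,fx=4,fy=4,interpolation=2)
cv2.imwrite("pics/c.png",a)
```

```text
wrist caddy 0.81 [0.569 0.008 0.009]
wrist caddy 0.24 [0.502 0.026 0.139]
wrist side_board 0.58 [ 0.381 -0.264  0.006]
wrist grinder 0.6 [0.502 0.025 0.137]
wrist yellow_jar 0.73 [0.513 0.086 0.111]
wrist yellow_jar 0.73 [0.392 0.055 0.099]
wrist yellow_jar 0.68 [ 0.386 -0.017  0.104]
wrist yellow_jar 0.66 [ 0.488 -0.037  0.111]
wrist dark_jar 0.72 [ 0.487 -0.037  0.111]
wrist cup 0.88 [0.562 0.037 0.028]
wrist vial 0.93 [ 0.539 -0.028  0.083]
wrist saucers 0.89 [0.445 0.276 0.034]
wrist sugar 0.62 [0.675 0.235 0.069]
[0.4884554  0.02427982 0.36883226] [[ 0.149  0.989 -0.001]
 [ 0.989 -0.149 -0.   ]
 [-0.    -0.001 -1.   ]]
```

View pics/w1.png

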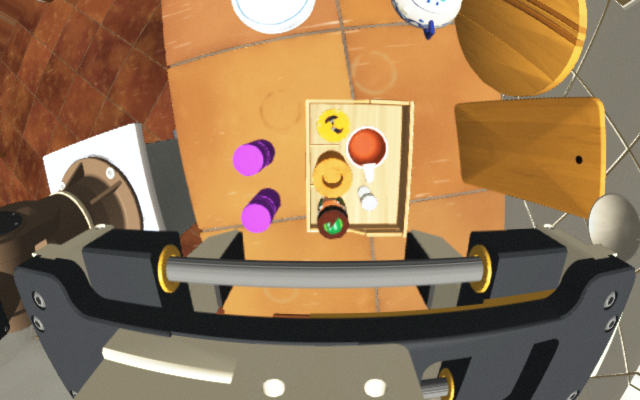

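View pics/c.png

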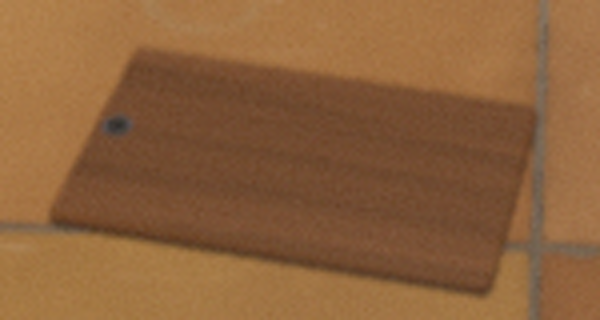

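The wrist picture shows yellow's cap centred at (333,125), the grinder top (333,172), dark cap (334,226), cup rim (367,147) with handle down to (369,178), vial (368,198), and caddy corners near (307,101), (307,234), (413,101), (408,236). The crop gives the board's top corners at (140,48), (538,107), (488,290) and (52,217).

Add to h.py:
```python
def wpix(pic,st,u,v,z):
    d=np.array([(u-pic["cx"]),(v-pic["cy"])]);r=np.hypot(*d);t=r/pic["fx"]
    ray=np.r_[d/r*np.sin(t),np.cos(t)] if r>0 else np.r_[0,0,1.]
    o=toworld([0,0,0],pic,st);w=toworld(ray,pic,st)-o
    return (o+w*(z-o[2])/w[2])[:2]
def spix(pic,u,v,z):
    o=toworld([0,0,0],pic);w=toworld([(u-pic["cx"])/pic["fx"],(v-pic["cy"])/pic["fy"],1],pic)-o
    return (o+w*(z-o[2])/w[2])[:2]
```

Run:
```python
from h import *
st=readout.observe();p=cams.get_image("wrist")
print({k:wpix(p,st,*v).round(4).tolist() for k,v in dict(y=(333,125,.110),g=(333,172,.138),d=(334,225,.109),rim=(367,147,.059),vial=(368,199,.087),fl=(307,101,.034),fr=(307,234,.034),bl=(413,101,.06),br=(408,236,.06),hand=(369,177,.045)).items()})
q=cams.get_image("side")
c=np.array([spix(q,195+x/4,260+y/4,.012) for x,y in[(140,48),(538,107),(488,290),(52,217)]]);print(c.round(4).tolist(),c.mean(0))
im=p["image"][85:250,290:430];cv2.imwrite("pics/c2.png",cv2.resize(im,None,fx=4,fy=3.6,interpolation=2))
```

```text
{'y': [0.5092, 0.0848], 'g': [0.5002, 0.0293], 'd': [0.4911, -0.0485], 'rim': [0.5549, 0.045], 'vial': [0.5438, -0.0252], 'fl': [0.4778, 0.1255], 'fr': [0.4436, -0.0842], 'bl': [0.6322, 0.1043], 'br': [0.6043, -0.1032], 'hand': [0.5539, -0.0027]}
[[0.3466, -0.2603], [0.5494, -0.2924], [0.53, -0.4108], [0.3286, -0.3776]] [ 0.43865782 -0.3352659 ]
```

Run:
```python
import cv2;im=cv2.imread("pics/w1.png")[85:245,290:430];cv2.imwrite("pics/c2.png",cv2.resize(im,None,fx=3.75,fy=3.75,interpolation=2))
```

```text
(no output)
```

View pics/c2.png

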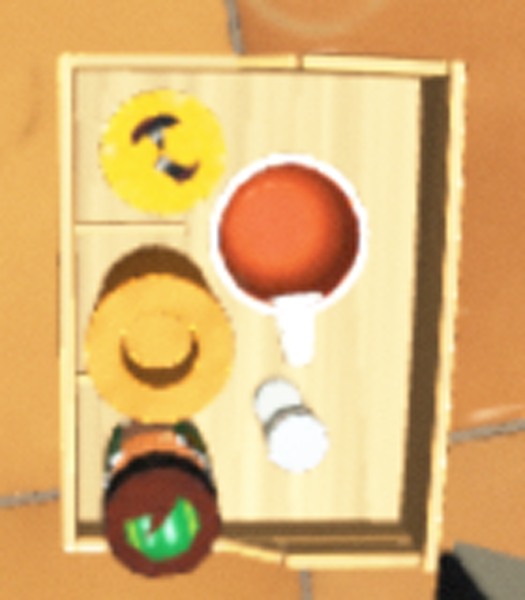

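>>> advance(
  increments=[0,0.22,0.4,0,0.8,0,0,0.9,0,0.8,0,0,0.9,0,0.8,0,0,0.9,0,0.8,0,0,0.9,0,0.8,0,0,0.6,0,0.8,0,0,0.4,0,0.8,0,0,0.22,0,0.8,0,0,0,0,0.8,0,0,0,0,0.8],
  grip_n=15,
)

```text
clock: 6.55
position: [0.5, 0.023, 0.1088]
ee_rot: [2.381, 2.048, 0.001]
force: [0.1, 0.7, 0.7]
width: 0.802
gripper_force: 0.0
```

>>> advance(
  increments=[0,0,0,0,0.4,0,0,0,0,0.4,0,0,0,0,0.4,0,0,0,0,0.4,0,0,0,0,0.4],
  grip_n=15,
)

```text
clock: 7.05
position: [0.4997, 0.0228, 0.1085]
ee_rot: [2.381, 2.048, 0.001]
force: [-0.8, -0.9, 4.1]
width: 0.524
gripper_force: 15.0
```

In the tool's units: -0.04 m is -0.8, -0.035 m is -0.7.

>>> advance(
  increments=[0,0,-0.3,0,0.3,0,0,-0.6,0,0.3,0,0,-0.8,0,0.3,0,0,-0.8,0,0.3,0,0,-0.7,0,0.3,-0.2,0,-0.2,0,0.3,-0.6,0.08,0,0,0.3,-0.8,0.1,0,0,0.3,-0.8,0.1,0,0,0.3,-0.8,0.1,0,0,0.3],
  grip_n=20,
)

```text
clock: 8.05
position: [0.4931, -0.1402, 0.2769]
ee_rot: [-2.381, -2.048, 0.002]
force: [1.2, -1.0, -2.5]
width: 0.524
gripper_force: 20.0
```

>>> advance(
  increments=[-0.8,0.1,0,0,0.3,-0.8,0.1,0,0,0.3,-0.8,0.1,0,0,0.3,-0.8,0.1,0,0,0.3,-0.6,0.1,0,0,0.3,-0.28,0,0,0,0.3,0,0,0,0,0.3,0,0,0,0,0.3],
)

```text
clock: 8.85
position: [0.4883, -0.3424, 0.2773]
ee_rot: [-2.38, -2.048, -0.0]
force: [0.7, 1.1, -1.8]
width: 0.529
gripper_force: 20.0
```

Run:
```python
from h import *
p,s=look("side",["grinder","side_board"]);print(s["joints"].round(2),s["position"])
c=p["image"][120:370,160:400];cv2.imwrite("pics/c3.png",cv2.resize(c,None,fx=2.4,fy=2.4))
look("wrist",["grinder","side_board"])
```

```text
side grinder 0.63 [ 0.484 -0.366  0.255]
side side_board 0.58 [ 0.439 -0.343  0.012]
[ 0.79  0.4  -0.38  1.57  0.15  1.2   0.23] [ 0.48829308 -0.34236279  0.27727267]
wrist grinder 0.78 [ 0.495 -0.323  0.297]
wrist grinder 0.75 [ 0.429 -0.324  0.012]
wrist side_board 0.97 [ 0.43  -0.324  0.013]
```

View pics/c3.png

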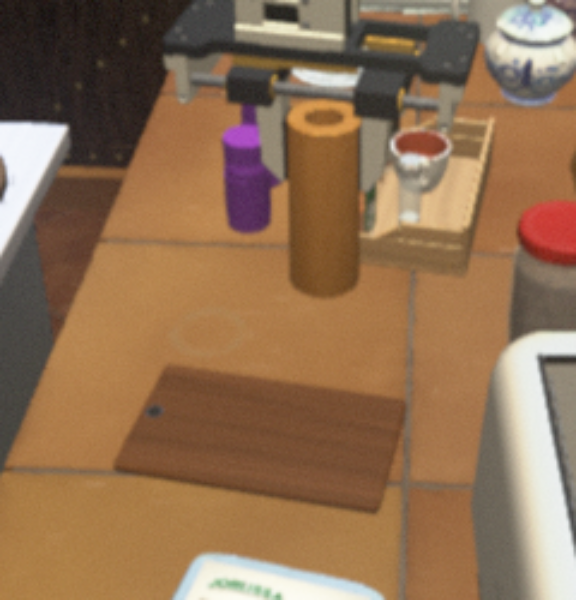

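The grinder hangs upright in the fingers at (323,195) of the crop, ahead of the board at (265,435). I'll lower and release it.

>>> advance(
  increments=[0,0,0.6,0,0.3,0,0,0.9,0,0.3,0,0,0.8,0,0.3,0,0,0.5,0,0.3,0,0,0.3,0,0.3,0,0,0.16,0,0.3,0,0,0.04,0,0.3,0,0,0,0,0.3,0,0,0,0,0.6,0,0,0,0,0.8],
)

```text
clock: 10.15
position: [0.4892, -0.344, 0.1142]
ee_rot: [2.38, 2.047, 0.001]
force: [-0.2, 0.7, -0.3]
width: 0.64
gripper_force: 0.0
```

>>> advance(
  increments=[0,0,0,0,0.8,0,0,0,0,0.8],
)

```text
clock: 10.35
position: [0.4887, -0.3438, 0.1136]
ee_rot: [2.381, 2.048, 0.0]
force: [0.6, 0.0, -0.8]
width: 0.782
gripper_force: 0.0
```

In the tool's units: -0.045 m is -0.9, 0.045 m is 0.9.

>>> advance(
  increments=[0,0,-0.6,0,0.8,0,0,-0.9,0,0.8,0,0,-0.9,0,0.8,0.2,0,-0.6,0,0.8,0.72,-0.09,-0.32,0,0.8,0.9,-0.1,0,0,0.8,0.9,-0.1,0,0,0.8,0.9,-0.1,0,0,0.8,0.9,-0.1,0,0,0.8,0.9,-0.1,0,0,0.8],
)

```text
clock: 11.35
position: [0.4996, -0.0695, 0.2795]
ee_rot: [2.381, 2.048, 0.001]
force: [0.1, -0.4, 0.0]
width: 0.799
gripper_force: 0.0
```

>>> advance(
  increments=[0.9,-0.1,0,0,0.8,0.9,-0.1,0,0,0.8,0.8,-0.08,0,0,0.8,0.5,0,0,0,0.8,0,0,0,0,0.8,0,0,0,0,0.8],
)

```text
clock: 11.95
position: [0.5091, 0.0842, 0.279]
ee_rot: [2.38, 2.05, -0.0]
force: [0.2, -0.7, -0.0]
width: 0.805
gripper_force: 0.0
```

Run:
```python
from h import *
p,st=look("wrist",["cup","yellow_jar","vial","saucers","dark_jar"],"w2");print(st["position"],p["shot"])
np.savez("w2.npz",**{k:st[k] for k in("position","ee_rot")})
look("side",["grinder","cup","yellow_jar"])
```

```text
wrist cup 0.65 [0.562 0.035 0.033]
wrist yellow_jar 0.93 [0.515 0.092 0.112]
wrist yellow_jar 0.58 [ 0.4   -0.025  0.036]
wrist vial 0.64 [ 0.54  -0.023  0.044]
wrist vial 0.23 [0.671 0.248 0.078]
wrist saucers 0.96 [0.45  0.29  0.031]
wrist dark_jar 0.59 [ 0.491 -0.044  0.113]
[0.5090751  0.08422512 0.2790487 ] 10
side grinder 0.82 [ 0.487 -0.366  0.098]
side cup 0.79 [0.561 0.057 0.046]
side yellow_jar 0.78 [0.51  0.063 0.083]
side yellow_jar 0.62 [ 0.388 -0.045  0.06 ]
side yellow_jar 0.61 [0.399 0.039 0.081]
```

View pics/w2.png

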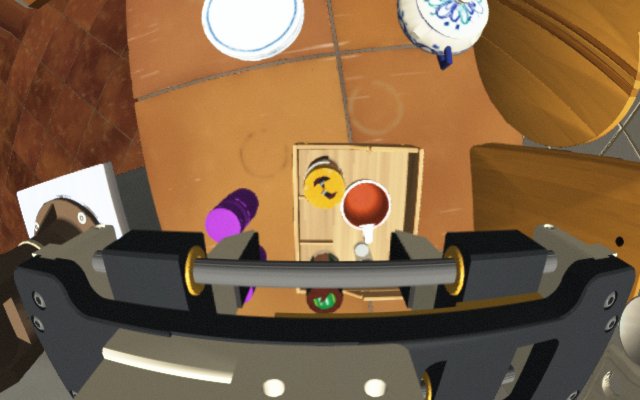

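Here the yellow cap is at (324,187), the cup rim at (367,203) with its handle straight down to (368,238), and the saucer stack's lower edge at (253,60), sides at 203 and 304.

Run:
```python
from h import *
st=readout.observe();p=cams.get_image("wrist")
print({k:wpix(p,st,*v).round(4).tolist() for k,v in dict(y=(324,187,.110),rim=(367,203,.059),hand=(368,238,.045)).items()},st["position"])
```

```text
{'y': [0.5094, 0.0856], 'rim': [0.5562, 0.047], 'hand': [0.5537, -0.0045]} [0.50919982 0.08374951 0.27907905]
```

In the tool's units: 0.045 m is 0.9, 0.03 m is 0.6.

>>> advance(
  increments=[0.02,0,0.6,0,0.8,0,0,0.9,0,0.8,0,0,0.9,0,0.8,0,0,0.6,0,0.8,0,0,0.4,0,0.8,0,0,0.18,0,0.8,0,0,0,0,0.8,0,0,0,0,0.3,0,0,0,0,0.3,0,0,0,0,0.3],
  grip_n=15,
)

```text
clock: 13.5
position: [0.51, 0.0851, 0.1011]
ee_rot: [2.381, 2.048, 0.002]
force: [-0.2, 0.4, -0.2]
width: 0.587
gripper_force: 0.0
```

>>> advance(
  increments=[0,0,0,0,0.3,0,0,0,0,0.3,0,0,0,0,0.3],
  grip_n=15,
)

```text
clock: 13.8
position: [0.5096, 0.0852, 0.1006]
ee_rot: [2.381, 2.048, 0.001]
force: [-1.5, -0.5, 6.9]
width: 0.469
gripper_force: 15.0
```

>>> advance(
  increments=[0,0,-0.3,0,0.3,0,0,-0.6,0,0.3,0,0,-0.8,0,0.3,0,0,-0.8,0,0.3,0,0,-0.7,0,0.3,-0.2,0,-0.2,0,0.3,-0.6,-0.08,0,0,0.3,-0.86,-0.12,0,0,0.3,-0.86,-0.12,0,0,0.3,-0.86,-0.12,0,0,0.3],
  grip_n=15,
)

```text
clock: 14.8
position: [0.4609, -0.0806, 0.2692]
ee_rot: [-2.381, -2.048, 0.002]
force: [1.5, -0.2, -0.9]
width: 0.471
gripper_force: 15.0
```

>>> advance(
  increments=[-0.86,-0.12,0,0,0.3,-0.86,-0.12,0,0,0.3,-0.86,-0.12,0,0,0.3,-0.86,-0.12,0,0,0.3,-0.86,-0.12,0,0,0.3,-0.6,-0.12,0,0,0.3,-0.24,0,0,0,0.3,0,0,0,0,0.3,0,0,0,0,0.3],
)

```text
clock: 15.7
position: [0.3886, -0.3261, 0.2695]
ee_rot: [-2.38, -2.049, -0.001]
force: [-0.6, 0.6, -0.7]
width: 0.466
gripper_force: 15.0
```

>>> advance(
  increments=[0,0,0.6,0,0.3,0,0,0.9,0,0.3,0,0,0.8,0,0.3,0,0,0.5,0,0.3,0,0,0.3,0,0.3,0,0,0.14,0,0.3,0,0,0.04,0,0.3,0,0,0,0,0.3,0,0,0,0,0.6,0,0,0,0,0.8],
)

```text
clock: 16.7
position: [0.3889, -0.3278, 0.107]
ee_rot: [2.38, 2.047, 0.001]
force: [-0.8, -0.2, 0.3]
width: 0.594
gripper_force: 0.0
```

>>> advance(
  increments=[0,0,0,0,0.8,0,0,0,0,0.8,0,0,0,0,0.8,0,0,-0.6,0,0.8,0,0,-0.9,0,0.8,0,0,-0.9,0,0.8,0,0,-0.6,0,1,0,0,-0.2,0,1,0,0,0,0,1],
)

```text
clock: 17.6
position: [0.3888, -0.3279, 0.2672]
ee_rot: [2.38, 2.047, 0.001]
force: [0.3, -0.5, -0.5]
width: 0.986
gripper_force: 0.0
```

Run:
```python
from h import *
look("side",["grinder","yellow_jar","side_board"],"sd2")
p,_=look("scene",["grinder","yellow_jar","saucers"],"sc2")
a=cv2.imread("pics/sd2.png")[120:370,160:400];cv2.imwrite("pics/c4.png",cv2.resize(a,None,fx=2.4,fy=2.4))
```

```text
side grinder 0.67 [ 0.486 -0.365  0.093]
side grinder 0.65 [0.467 0.29  0.032]
side yellow_jar 0.8 [ 0.39  -0.348  0.082]
side yellow_jar 0.54 [ 0.486 -0.362  0.095]
side yellow_jar 0.51 [0.407 0.041 0.031]
side side_board 0.69 [ 0.438 -0.36   0.008]
scene yellow_jar 0.84 [ 0.366 -0.016  0.059]
scene yellow_jar 0.66 [0.374 0.063 0.058]
scene saucers 0.66 [0.43  0.315 0.037]
```

View pics/c4.png

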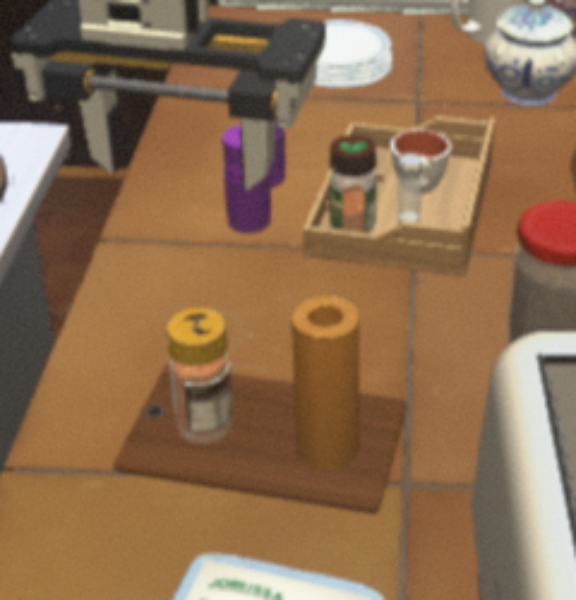

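Both stand upright on the board, yellow at crop (200,375) and grinder at (326,385). Now to the cup.

In the tool's units: 0.04 m is 0.8, 0.02 m is 0.4.

>>> advance(
  increments=[0.4,0.11,0,0,1,0.8,0.22,0,0,1,0.8,0.22,0,0,1,0.8,0.22,0,0,1,0.8,0.22,0,0,1,0.8,0.22,0,0,1,0.8,0.22,0,0,1,0.8,0.22,0,0,1,0.8,0.22,0,0,1,0.8,0.22,0,0,1],
)

```text
clock: 19.0
position: [0.5488, 0.0341, 0.2657]
ee_rot: [-2.382, -2.048, 0.001]
force: [1.1, 0.1, 0.0]
width: 0.998
gripper_force: 0.0
```

>>> advance(
  increments=[0.3,0.1,0,0,1,0,0,0,0,1,0,0,0,0,1,0,0,0,0,1],
)

```text
clock: 19.4
position: [0.5553, 0.0447, 0.2658]
ee_rot: [2.384, 2.046, -0.002]
force: [-1.2, 0.2, 0.2]
width: 1.002
gripper_force: 0.0
```

Run:
```python
from h import *
st=readout.observe();p,_=look("wrist",["cup","vial","saucers"]);print(st["position"])
im=p["image"];cv2.imwrite("pics/w3.png",im)
c=im[150:300,300:460];cv2.imwrite("pics/c5.png",cv2.resize(c,None,fx=4,fy=4,interpolation=2))
h=cv2.cvtColor(im,cv2.COLOR_BGR2HSV)
```

```text
wrist cup 0.92 [0.56  0.037 0.029]
wrist cup 0.38 [0.542 0.037 0.007]
wrist vial 0.92 [ 0.544 -0.029  0.076]
wrist vial 0.28 [0.543 0.035 0.009]
wrist saucers 0.6 [0.447 0.276 0.031]
[0.55525933 0.04468451 0.26577783]
```

View pics/c5.png

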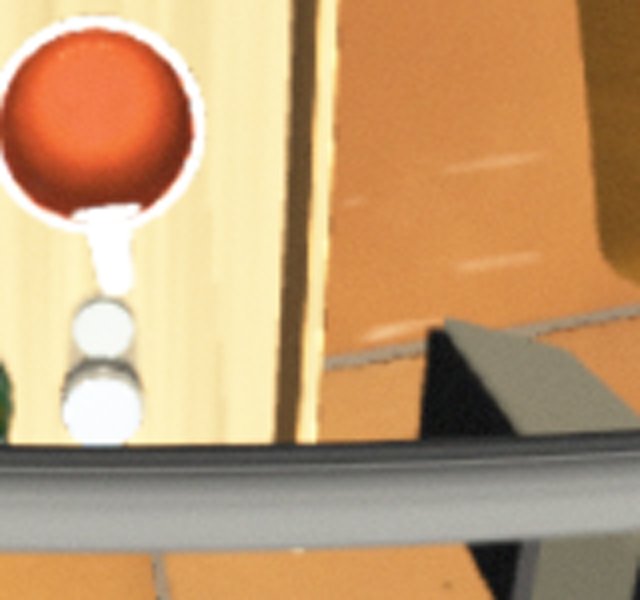

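The crop shows the rim centred at (97,123), i.e. full-image (324.2,180.8), and the handle leaning 0.095 rad off the tool axis; the vial is clear.

Run:
```python
from h import *
st=readout.observe();p=cams.get_image("wrist")
T=R.from_rotvec(st["ee_rot"]).as_matrix()
for uv in((324.2,180.8,.059),(324+.2,181.8,.059)):
    w=wpix(p,st,*uv);print(w,(T.T@np.r_[w-st["position"][:2],0]).round(4))
# back wall inner edge & outer edge at z=.06
for u in (371,384): print(T.T@np.r_[wpix(p,st,u,185,.06)-st["position"][:2],0])
```

```text
[0.55567027 0.04599285] [ 0.0005  0.0001 -0.    ]
[0.55549354 0.04484234] [-0.0006  0.0001  0.    ]
[-4.05484695e-03  5.38774019e-02  1.04564060e-05]
[-3.97339052e-03  6.91367572e-02  1.28017158e-05]
```

In the tool's units: 0.045 m is 0.9, 0.03 m is 0.6, -0.09 rad is -0.36.

>>> advance(
  increments=[0,0,0.4,-0.36,0.8,0,0,0.9,0,0.8,0,0,0.9,0,0.8,0,0,0.6,0,0.8,0,0,0.4,0,0.8,0,0,0.4,0,0.8,0,0,0.4,0,0.8,0,0,0.2,0,0.8,0,0,0.16,0,0.8,0,0,0,0,0.8],
  grip_n=10,
)

```text
clock: 20.65
position: [0.5554, 0.0465, 0.0476]
ee_rot: [-2.287, -2.153, 0.001]
force: [0.3, -0.5, -0.8]
width: 0.795
gripper_force: 0.0
```

>>> advance(
  increments=[0,0,0,0,0.6,0,0,0,0,0.5,0,0,0,0,0.5,0,0,0,0,0.5,0,0,0,0,0.5],
  grip_n=10,
)

```text
clock: 21.15
position: [0.556, 0.0469, 0.0487]
ee_rot: [2.287, 2.153, 0.001]
force: [-0.4, 0.9, 6.1]
width: 0.66
gripper_force: 10.0
```

In the tool's units: -0.04 m is -0.8, 0.04 m is 0.8.

>>> advance(
  increments=[0,0,-0.2,0,0.4,0,0,-0.6,0,0.4,0,0,-0.8,0,0.4,0,0,-0.8,0,0.4,0,0,-0.8,0,0.4,0.2,-0.2,-0.2,0,0.4,0.6,-0.5,0,0,0.4,0.8,-0.6,0,0,0.4,0.8,-0.6,0,0,0.4,0.66,-0.4,0,0,0.4],
  grip_n=15,
)

```text
clock: 22.15
position: [0.447, 0.2084, 0.2181]
ee_rot: [-2.285, -2.156, 0.001]
force: [-0.5, 0.1, -0.9]
width: 0.655
gripper_force: 15.0
```

>>> advance(
  increments=[0,0,0,0,0.4,0,0,0,0,0.4,0,0,0,0,0.4],
)

```text
clock: 22.45
position: [0.4501, 0.2053, 0.2177]
ee_rot: [2.288, 2.152, -0.002]
force: [0.6, 0.6, -1.1]
width: 0.657
gripper_force: 15.0
```

Run:
```python
from h import *
st=readout.observe();p,_=look("wrist",["cup","saucers"],"w4");print(st["position"],st["ee_rot"])
look("side",["saucers","cup"]);look("scene",["saucers","cup"])
```

```text
wrist cup 0.83 [0.454 0.202 0.208]
wrist saucers 0.72 [0.452 0.311 0.036]
[0.45013809 0.20528697 0.21773273] [ 2.28804419e+00  2.15222992e+00 -1.56425705e-03]
side saucers 0.96 [0.453 0.291 0.032]
side cup 0.63 [0.45  0.179 0.215]
scene saucers 0.62 [0.431 0.313 0.037]
scene saucers 0.41 [0.584 0.053 0.013]
scene cup 0.95 [0.432 0.193 0.208]
```

View pics/w4.png

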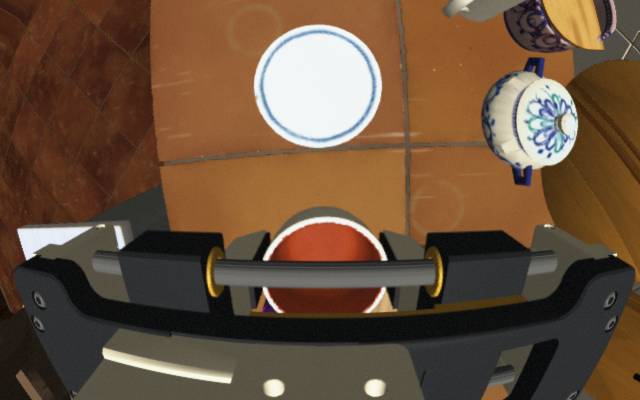

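The cup is held level; the saucer rim spans (254..382, 25..148). I'll fit its circle on the z = 42 mm plane.

Run:
```python
from h import *
from scipy.optimize import least_squares
st=readout.observe();p=cams.get_image("wrist");im=p["image"]
b,g,r=[im[...,i].astype(int) for i in range(3)]
m=((b>r-10)&(b>70)).astype(np.uint8);m[:, :230]=0;m[:,400:]=0;m[165:]=0
m=cv2.morphologyEx(m,cv2.MORPH_CLOSE,np.ones((5,5)))
c=max(cv2.findContours(m,0,1)[0],key=cv2.contourArea)[:,0];print(c.min(0),c.max(0))
for z in(.042,.03):
    P=np.array([wpix(p,st,u,v,z) for u,v in c])
    f=least_squares(lambda q:np.hypot(*(P-q[:2]).T)-q[2],[.45,.3,.066],loss="soft_l1",f_scale=.001);print(z,f.x.round(4),np.abs(f.fun).max())
T=R.from_rotvec(st["ee_rot"]).as_matrix();print(T.round(3))
```

```text
[255  26] [381 148]
0.042 [0.45   0.3113 0.0635] 0.00101989580793789
0.03 [0.4498 0.3127 0.0659] 0.0010588682511988162
[[ 0.061  0.998 -0.   ]
 [ 0.998 -0.061 -0.   ]
 [-0.    -0.    -1.   ]]
```

In the tool's units: 0.035 m is 0.7, 0.03 m is 0.6.

>>> advance(
  increments=[0.4,-0.02,0,0,0.4,0.7,-0.04,0,0,0.4,0.7,-0.04,0.2,0,0.4,0.3,-0.02,0.6,0,0.4,0,0,0.6,0,0.4,0,0,0.6,0,0.4,0,0,0.4,0,0.4,0,0,0.24,0,0.4,0,0,0,0,0.4,0,0,0,0,0.4],
)

```text
clock: 23.95
position: [0.4507, 0.3119, 0.0867]
ee_rot: [-2.287, -2.154, -0.001]
force: [0.2, 0.4, -1.4]
width: 0.656
gripper_force: 15.0
```

Run:
```python
from h import *
s=readout.observe();print(s["position"],s["force"])
```

```text
[0.45065157 0.31190691 0.08670697] [ 0.22604226  0.35248555 -1.35880022]
```

In the tool's units: 0.006 m is 0.12, 0.004 m is 0.08.

>>> advance(
  increments=[0,0,0.12,0,0.4,0,0,0.08,0,0.4,0,0,0.03,0,0.4,0,0,0,0,0.4],
)

```text
clock: 24.35
position: [0.4503, 0.3114, 0.0745]
ee_rot: [2.287, 2.154, -0.0]
force: [-0.2, -0.0, -1.1]
width: 0.654
gripper_force: 15.0
```

>>> advance(
  increments=[0,0,0.03,0,0.4,0,0,0,0,0.4],
)

```text
clock: 24.55
position: [0.4504, 0.3123, 0.0739]
ee_rot: [-2.287, -2.154, -0.002]
force: [-1.9, -0.9, 7.4]
width: 0.659
gripper_force: 15.0
```

In the tool's units: -0.045 m is -0.9, -0.04 m is -0.8.

>>> advance(
  increments=[0,0,0,0,0.7,0,0,0,0,0.85,0,0,0,0,0.9,0,0,0,0,0.9,0,0,-0.4,0,0.9,0,0,-0.8,0,0.9,0,0,-0.9,0,0.9,0,0,-0.9,0,0.9,0,0,-0.8,0,0.8,-0.4,0,-0.4,0,0.8],
)

```text
clock: 25.55
position: [0.4493, 0.2947, 0.2869]
ee_rot: [-2.283, -2.157, -0.009]
force: [0.4, -0.4, 0.7]
width: 0.809
gripper_force: 0.0
```

>>> advance(
  increments=[-0.8,0,0,0,0.8,-0.8,0,0,0,0.8,-0.8,0,0,0,0.8,0,0,0,0,0.8,0,0,0,0,0.8],
)

```text
clock: 26.05
position: [0.442, 0.1709, 0.2832]
ee_rot: [2.289, 2.151, 0.0]
force: [-0.4, 0.3, -0.6]
width: 0.802
gripper_force: 0.0
```

Run:
```python
from h import *
st=readout.observe();p,_=look("wrist",["cup","saucers"],"w5");print(st["position"])
c=p["image"][:200,200:440];cv2.imwrite("pics/c6.png",cv2.resize(c,None,fx=3,fy=3,interpolation=2))
look("side",["cup","saucers"])
```

```text
wrist cup 0.86 [0.453 0.312 0.059]
wrist cup 0.28 [ 0.483 -0.03   0.034]
wrist saucers 0.56 [0.456 0.306 0.034]
wrist saucers 0.23 [ 0.539 -0.024  0.039]
[0.44204474 0.17094491 0.28318789]
side cup 0.76 [0.449 0.288 0.071]
side cup 0.29 [0.455 0.279 0.034]
side saucers 0.98 [0.456 0.276 0.037]
```

View pics/c6.png

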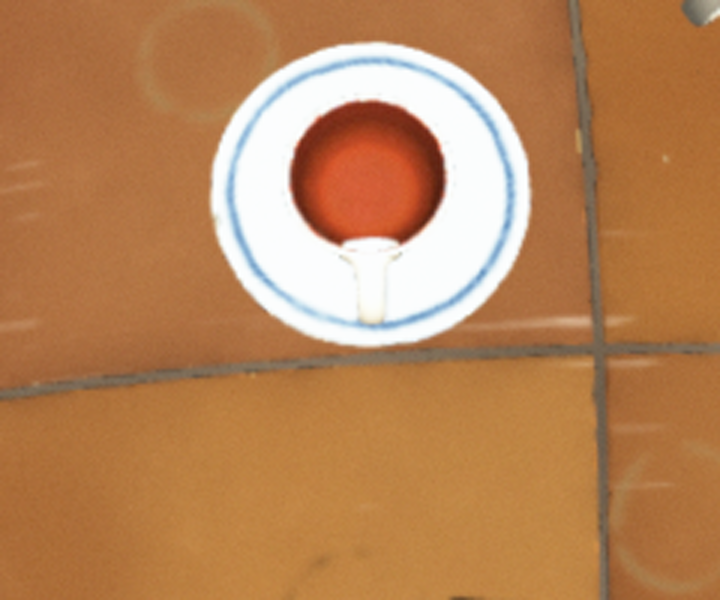

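The cup stands upright: the inside is centred at crop (368,178), the saucer at (371,194). I'll check the centring with parallax and the position for the next fetch.

Run:
```python
from h import *
st=readout.observe();p=cams.get_image("wrist")
print(wpix(p,st,200+368/3,175/3,.084),wpix(p,st,200+371/3,194/3,.042),st["position"])
T=R.from_rotvec(st["ee_rot"]).as_matrix()
for t in([.3888,-.3279],[.4890,-.344]): print((T.T@np.r_[np.array(t)-st["position"][:2],0]).round(4))
```

```text
[0.44824074 0.31049481] [0.44923987 0.31076157] [0.44172026 0.17289044 0.28293458]
[-5.03e-01 -2.37e-02 -2.00e-04]
[-5.133e-01  7.720e-02 -2.000e-04]
```

Centred within about 1 mm. Next I'll fetch the yellow jar.

The manual's scale: shifts go in shares of 50 mm and turns go in units of 0.25 rad. Converting my numbers, -0.045 m is -0.9, -0.02 m is -0.4.

>>> advance(
  increments=[-0.4,0,0,0,0.8,-0.9,-0.04,0,0,0.8,-0.9,-0.04,0,0,0.8,-0.9,-0.04,0,0,0.8,-0.9,-0.04,0,0,0.8,-0.9,-0.04,0,0,0.8,-0.9,-0.04,0,0,0.8,-0.9,-0.04,0,0,0.8,-0.9,-0.04,0,0,0.8,-0.9,-0.04,0,0,0.8],
)

```text
clock: 27.4
position: [0.3983, -0.2528, 0.2831]
ee_rot: [2.286, 2.155, 0.0]
force: [0.8, -0.3, -0.5]
width: 0.8
gripper_force: 0.0
```

>>> advance(
  increments=[-0.9,-0.06,0,0,0.8,-0.6,-0.04,0,0,0.8,-0.1,0,0,0.36,0.8,0,0,0,0,0.8,0,0,0,0,0.8],
)

```text
clock: 27.9
position: [0.3892, -0.33, 0.2829]
ee_rot: [-2.378, -2.053, -0.001]
force: [-0.4, 1.5, -0.1]
width: 0.801
gripper_force: 0.0
```

Run:
```python
from h import *
st=readout.observe();T=R.from_rotvec(st["ee_rot"]).as_matrix();print((T.T@np.r_[np.array([.3888,-.3279])-st["position"][:2],0]).round(4),st["position"])
st=readout.observe();look("wrist",["grinder","yellow_jar"])
```

```text
[ 0.002  -0.0007  0.    ] [ 0.38915363 -0.32998808  0.28288769]
wrist grinder 0.96 [ 0.487 -0.338  0.136]
wrist yellow_jar 0.92 [ 0.391 -0.324  0.113]
```

In the tool's units: 0.045 m is 0.9, 0.03 m is 0.6.

>>> advance(
  increments=[0.04,0,0.6,0,0.8,0,0,0.9,0,0.8,0,0,0.9,0,0.8,0,0,0.6,0,0.8,0,0,0.36,0,0.8,0,0,0.18,0,0.8,0,0,0,0,0.8,0,0,0,0,0.3,0,0,0,0,0.3,0,0,0,0,0.3],
  grip_n=15,
)

```text
clock: 29.05
position: [0.3895, -0.3293, 0.1071]
ee_rot: [2.38, 2.048, 0.001]
force: [-0.2, -0.9, -0.8]
width: 0.593
gripper_force: 0.0
```

>>> advance(
  increments=[0,0,0,0,0.3,0,0,0,0,0.3,0,0,0,0,0.3,0,0,-0.3,0,0.3,0,0,-0.8,0,0.3,0,0,-0.9,0,0.3,0,0,-0.9,0,0.3,0,0,-0.5,0,0.3,0,0,0,0,0.3,0,0,0,0,0.3],
)

```text
clock: 30.05
position: [0.3888, -0.3289, 0.2759]
ee_rot: [2.382, 2.048, -0.0]
force: [-0.8, 0.9, -2.3]
width: 0.471
gripper_force: 15.0
```

Run:
```python
from h import *
st=readout.observe();T=R.from_rotvec(st["ee_rot"]).as_matrix();print((T.T@np.r_[np.array([.5095,.0850])-st["position"][:2],0]).round(4),st["position"])
```

```text
[ 4.273e-01  5.750e-02 -1.000e-04] [ 0.38876472 -0.32889966  0.27587155]
```

In the tool's units: 0.042 m is 0.84, 0.04 m is 0.8.

>>> advance(
  increments=[0.4,0.06,0,0,0.3,0.84,0.12,0,0,0.3,0.84,0.12,0,0,0.3,0.84,0.12,0,0,0.3,0.84,0.12,0,0,0.3,0.84,0.12,0,0,0.3,0.84,0.12,0,0,0.3,0.84,0.12,0,0,0.3,0.84,0.12,0,0,0.3,0.8,0.1,0,0,0.3],
)

```text
clock: 31.05
position: [0.5028, 0.0558, 0.2741]
ee_rot: [-2.38, -2.048, 0.004]
force: [0.4, 0.4, -0.8]
width: 0.468
gripper_force: 15.0
```

>>> advance(
  increments=[0.5,0.09,0,0,0.3,0.12,0.02,0,0,0.3,0,0,0,0,0.3,0,0,0,0,0.3,0,0,0,0,0.3],
)

```text
clock: 31.55
position: [0.5132, 0.0823, 0.2755]
ee_rot: [2.384, 2.046, -0.002]
force: [0.0, -0.6, -1.1]
width: 0.469
gripper_force: 15.0
```

Run:
```python
from h import *
st=readout.observe();T=R.from_rotvec(st["ee_rot"]).as_matrix();print((T.T@np.r_[np.array([.5095,.0850])-st["position"][:2],0]).round(4),st["position"],st["width"])
```

```text
[ 0.0021 -0.0041  0.    ] [0.51323425 0.0822753  0.27553717] 0.46928890602848
```

>>> advance(
  increments=[0.04,-0.08,0.4,0,0.3,0,0,0.9,0,0.3,0,0,0.8,0,0.3,0,0,0.6,0,0.3,0,0,0.4,0,0.3,0,0,0.2,0,0.3,0,0,0.12,0,0.3,0,0,0,0,0.3,0,0,0,0,0.3],
)

```text
clock: 32.45
position: [0.5106, 0.0866, 0.106]
ee_rot: [2.381, 2.048, 0.002]
force: [0.2, 1.3, -1.1]
width: 0.463
gripper_force: 15.0
```

>>> advance(
  increments=[0,0,0.03,0,0.3,0,0,0,0,0.3],
)

```text
clock: 32.65
position: [0.5103, 0.0867, 0.1041]
ee_rot: [2.381, 2.048, 0.001]
force: [0.7, 0.6, -0.3]
width: 0.468
gripper_force: 15.0
```

>>> advance(
  increments=[-0.02,0,0.03,0,0.3,0,0,0,0,0.3],
)

```text
clock: 32.85
position: [0.5101, 0.0858, 0.1025]
ee_rot: [2.381, 2.048, 0.001]
force: [-1.5, 0.6, 4.4]
width: 0.467
gripper_force: 15.0
```

>>> advance(
  increments=[0,0,0.02,0,0.3,0,0,0,0,0.3],
)

```text
clock: 33.05
position: [0.5104, 0.0861, 0.1024]
ee_rot: [2.381, 2.048, 0.002]
force: [-3.4, 0.1, 14.3]
width: 0.468
gripper_force: 15.0
```

Contact made. I'll release, rise, and go to the grinder.

>>> advance(
  increments=[0,0,-0.02,0,0.4,0,0,0,0,0.7,0,0,0,0,0.8,0,0,0,0,0.8,0,0,-0.6,0,0.8,0,0,-0.9,0,0.8,0,0,-0.9,0,0.8,0,0,-0.9,0,0.8,-0.4,0.04,-0.24,0,0.8,-0.9,0.09,0,0,0.8],
)

```text
clock: 34.05
position: [0.5079, 0.0239, 0.282]
ee_rot: [2.373, 2.055, 0.009]
force: [-0.2, -0.3, -0.8]
width: 0.801
gripper_force: 0.0
```

>>> advance(
  increments=[-0.9,0.09,0,0,0.8,-0.9,0.09,0,0,0.8,-0.9,0.09,0,0,0.8,-0.9,0.09,0,0,0.8,-0.9,0.09,0,0,0.8,-0.9,0.09,0,0,0.8,-0.9,0.09,0,0,0.8,-0.6,0.09,0,0,0.8,-0.32,0.06,0,0,0.8,0,0,0,0,0.8],
)

```text
clock: 35.05
position: [0.4905, -0.3443, 0.2784]
ee_rot: [-2.385, -2.045, 0.001]
force: [0.6, 0.3, 0.3]
width: 0.803
gripper_force: 0.0
```

Run:
```python
from h import *
st=readout.observe();T=R.from_rotvec(st["ee_rot"]).as_matrix();print((T.T@np.r_[np.array([.4888,-.3438])-st["position"][:2],0]).round(4),st["position"])
```

```text
[ 0.0002 -0.0018  0.    ] [ 0.49050632 -0.34429948  0.27837593]
```

In the tool's units: -0.0015 m is -0.03, 0.045 m is 0.9.

>>> advance(
  increments=[0,-0.03,0.6,0,0.8,0,0,0.9,0,0.8,0,0,0.8,0,0.8,0,0,0.5,0,0.8,0,0,0.32,0,0.8,0,0,0.18,0,0.8,0,0,0,0,0.8,0,0,0,0,0.3,0,0,0,0,0.3,0,0,0,0,0.3],
  grip_n=20,
)

```text
clock: 36.05
position: [0.4901, -0.3424, 0.1151]
ee_rot: [2.38, 2.048, 0.001]
force: [-1.2, 0.0, -0.6]
width: 0.589
gripper_force: 0.0
```

>>> advance(
  increments=[0,0,0,0,0.3,0,0,0,0,0.3,0,0,0,0,0.3,0,0,-0.3,0,0.3,0,0,-0.8,0,0.3,0,0,-0.9,0,0.3,0,0,-0.9,0,0.3,0,0,-0.4,0,0.3,0,0,0,0,0.3,0,0,0,0,0.3],
)

```text
clock: 37.05
position: [0.4891, -0.342, 0.2782]
ee_rot: [-2.381, -2.048, 0.001]
force: [-0.2, -0.7, -3.2]
width: 0.523
gripper_force: 20.0
```

Run:
```python
from h import *
st=readout.observe();T=R.from_rotvec(st["ee_rot"]).as_matrix();print((T.T@np.r_[np.array([.4998,.0230])-st["position"][:2],0]).round(4),st["position"])
```

```text
[ 3.625e-01 -4.400e-02  1.000e-04] [ 0.48908107 -0.3420305   0.27817346]
```

In the tool's units: 0.04 m is 0.8, 0.035 m is 0.7.

>>> advance(
  increments=[0.4,-0.04,0,0,0.3,0.8,-0.1,0,0,0.3,0.8,-0.1,0,0,0.3,0.8,-0.1,0,0,0.3,0.8,-0.1,0,0,0.3,0.8,-0.1,0,0,0.3,0.8,-0.1,0,0,0.3,0.8,-0.1,0,0,0.3,0.7,-0.08,0,0,0.3,0.4,-0.04,0,0,0.3],
)

```text
clock: 38.05
position: [0.4987, 0.0185, 0.277]
ee_rot: [-2.376, -2.051, 0.003]
force: [1.0, -0.1, -1.1]
width: 0.529
gripper_force: 20.0
```

>>> advance(
  increments=[0.14,-0.02,0,0,0.3,0,0,0,0,0.3,0,0,0,0,0.3,0,0,0,0,0.3],
)

```text
clock: 38.45
position: [0.5001, 0.0206, 0.2785]
ee_rot: [-2.384, -2.046, 0.002]
force: [-0.4, -0.5, -1.6]
width: 0.525
gripper_force: 20.0
```

Run:
```python
from h import *
st=readout.observe();T=R.from_rotvec(st["ee_rot"]).as_matrix();print((T.T@np.r_[np.array([.4998,.0230])-st["position"][:2],0]).round(4),st["position"],st["width"])
```

```text
[ 0.0023 -0.0006 -0.    ] [0.50007266 0.02060826 0.27853488] 0.5245689856575277
```

In the tool's units: 0.003 m is 0.06, 0.04 m is 0.8.

>>> advance(
  increments=[0.06,0,0.4,0,0.3,0,0,0.8,0,0.3,0,0,0.8,0,0.3,0,0,0.6,0,0.3,0,0,0.4,0,0.3,0,0,0.18,0,0.3,0,0,0.1,0,0.3,0,0,0,0,0.3,0,0,0,0,0.3],
)

```text
clock: 39.35
position: [0.5014, 0.0252, 0.116]
ee_rot: [2.381, 2.048, 0.002]
force: [0.4, 0.2, -1.6]
width: 0.52
gripper_force: 20.0
```

>>> advance(
  increments=[0,0,0.03,0,0.3,0,0,0,0,0.3],
)

```text
clock: 39.55
position: [0.501, 0.0253, 0.1141]
ee_rot: [2.381, 2.048, 0.001]
force: [0.9, -0.1, -1.8]
width: 0.522
gripper_force: 20.0
```

In the tool's units: 0.0015 m is 0.03, -0.001 m is -0.02.

>>> advance(
  increments=[-0.02,-0.02,0.03,0,0.3,0,0,0,0,0.3],
)

```text
clock: 39.75
position: [0.4993, 0.0243, 0.112]
ee_rot: [2.382, 2.049, -0.0]
force: [1.0, 0.4, -2.2]
width: 0.523
gripper_force: 20.0
```

>>> advance(
  increments=[0,0,0.03,0,0.3,0,0,0,0,0.3],
)

```text
clock: 39.95
position: [0.4996, 0.0245, 0.1107]
ee_rot: [2.382, 2.049, 0.0]
force: [-1.3, -0.8, 1.7]
width: 0.528
gripper_force: 20.0
```

>>> advance(
  increments=[0,0,0.01,0,0.4,0,0,0,0,0.4,0,0,0,0,0.7,0,0,0,0,0.8,0,0,0,0,0.8,0,0,-0.6,0,0.8,0,0,-0.9,0,0.8,0,0,-0.9,0,0.8,0,0,-0.9,0,0.8,0,0,-0.9,0,0.8],
)

```text
clock: 40.95
position: [0.4992, 0.0245, 0.322]
ee_rot: [2.381, 2.049, 0.0]
force: [1.5, -0.7, -0.1]
width: 0.8
gripper_force: 0.0
```

>>> advance(
  increments=[0,-0.23,-0.9,0,0.8,0,0,-0.06,0,0.8,0,0,0,0,0.8,0,0,0,0,0.8,0,0,0,0,0.8],
)

```text
clock: 41.45
position: [0.4876, 0.0259, 0.3664]
ee_rot: [-2.38, -2.047, 0.004]
force: [-0.9, 0.3, -0.5]
width: 0.802
gripper_force: 0.0
```

Run:
```python
from h import *
p,s=look("wrist",["grinder","yellow_jar","dark_jar","vial"],"w9");print(s["position"],s["clock"])
im=p["image"][85:245,290:430];cv2.imwrite("pics/c9.png",cv2.resize(im,None,fx=3.75,fy=3.75,interpolation=2))
look("side",["grinder","yellow_jar","dark_jar","cup","vial","saucers"])
```

```text
wrist grinder 0.8 [0.502 0.025 0.139]
wrist grinder 0.58 [0.453 0.273 0.08 ]
wrist yellow_jar 0.95 [0.393 0.055 0.099]
wrist yellow_jar 0.94 [ 0.388 -0.017  0.104]
wrist yellow_jar 0.62 [0.514 0.088 0.109]
wrist dark_jar 0.94 [ 0.49  -0.038  0.112]
wrist vial 0.61 [ 0.538 -0.028  0.084]
[0.48762368 0.02590485 0.3663729 ] 41.45
side grinder 0.93 [0.503 0.004 0.113]
side yellow_jar 0.85 [0.4   0.04  0.083]
side yellow_jar 0.68 [0.524 0.074 0.074]
side yellow_jar 0.62 [ 0.387 -0.045  0.059]
side dark_jar 0.82 [ 0.488 -0.066  0.071]
side cup 0.56 [0.448 0.286 0.069]
side vial 0.85 [ 0.544 -0.042  0.06 ]
side saucers 0.56 [0.446 0.281 0.035]
side saucers 0.39 [0.501 0.005 0.115]
```

View pics/c9.png

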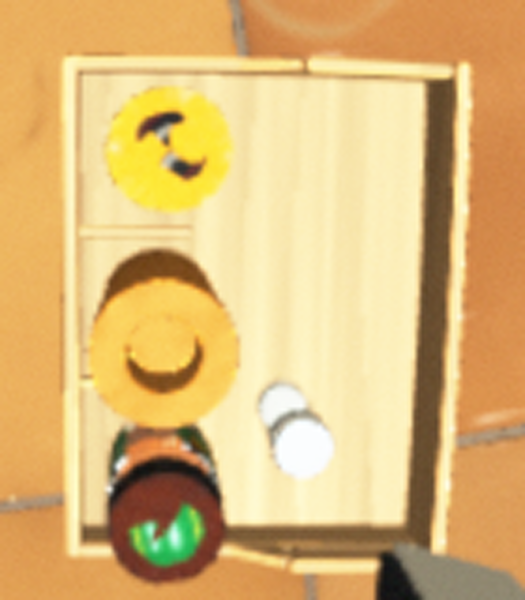

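Yellow (168,148) and grinder (163,350) stand upright in their places. Allowing for the camera's small shift of about 5 px, they match their start positions, with the dark jar and vial unmoved.

```bash
python3 -c "
from cell import workorder;print(workorder.sign_off())"
```

```text
the job is handed in; nothing more can be done
None
```

The cup stands upright on the top saucer, within about 1 mm of centre. The grinder and yellow-capped jar are back upright in their places, and the job is handed in at about 41 s; the sign-off reported no verdict.

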